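Match the inner zone of a dual-zone hob and switch it on

TASK

Set the hob's inner zone to the same heat as its outer zone: turn the pointed knob on top until its nose lines up with the raised mark on the wide ring beneath it, without turning that ring. Then switch the hob on by pressing the raised end of the rocker switch fully down, so that its other end tips up. Leave the pan and the things round the hob where they stand.

Things in the scene. Friction and masses are not known exactly. Their poses are not given: they have to be found in the camera images.
- hob: Fixed flat steel counter-top hob, 296 x 286 mm (x, y), top 50 mm above the counter. Origin: centre of its underside; x to its back, away from the robot, y to its left, z up. Pan on the black plate at the back; on the front strip the dual control (left; upright axis at x -95, y +75 mm in this frame) and the rocker switch (right; pivot at x -98, y -78 mm, 64 mm above the counter).
- inner_knob (a joint): Upper knob of the dual control: black bar 18 mm wide, 59 long, 36 high (72 to 108 mm above the counter) on a disc 60 mm across. One end is a pointed nose (31 mm from the axis, white line on top), the other square. 0: nose to the hob's +x; grows clockwise from above, to 4.2 rad. Friction 0.05 N m; stays where left. Starts 0.5 to 2.0 rad short of the ring's mark (turn clockwise).
- outer_ring (a joint): Lower knob: ribbed aluminium disc 92 mm across on the same axis, top 68 mm above the counter, with one raised black radial mark (13 x 4.5 mm, 3 mm high) at its rim. 0: mark to the hob's +x; grows clockwise from above, rad. Nose and mark are in line when both angles are equal. Turns easily (0.03 N m), independently of the inner knob; must stay as found.
- knob_top (a point): Point on the axis of the dual control, at the top face of the inner knob's bar grip (108 mm above the counter). Its x axis points along the bar to the nose, z up; grip the bar across, along its y.
- knob_nose (a point): Tip of the inner knob's nose, at its top edge, 31 mm from the axis. Its x axis points from the axis of the control to the nose.
- ring_mark (a point): Top of the raised mark on the outer ring, 40 mm from the axis. Its x axis points from the axis to the mark.
- rocker (a joint): Rocker switch: black paddle 40 mm wide (hob x), 90 long (hob y), 8 thick, pivoted at its middle. 0 (to 0.03) = off: right end (hob -y, white bar mark) up, left end (white circle) down. Grows as the right end is pressed down, to its stop at 0.36 rad = fully on, left end up. Moves at about 2 N at its end, no spring, stays where left.
- rocker_press (a point): Point on the top face of the rocker, 36 mm from the pivot towards its right end (9 mm from that end): where to press. About 74 mm above the counter when off, 61 mm when fully on.
- pan: Bystander: open steel pan, 144 mm across, 78 mm high, two small side loops, standing on the hob's black plate (its top 128 mm above the counter). Origin: centre of its underside.
- pepper_mill: Bystander: clear small mill with grey top, 44 mm across, 90 mm high, standing left of the hob. Origin: centre of its underside.
- dark_shaker: Bystander: dark round shaker with grey top, 49 mm across, 110 mm high, standing right of the hob. Origin: centre of its underside.

How it is judged (in metres and radians):
On the way, in this order (a step that is already met when the one before it is completed fails the run):
1. the inner knob's nose is in line with the ring's mark (within 0.12 rad, about 7 degrees) while the switch is still off (angle between the x axis of knob_nose and the x axis of ring_mark, either way round below 0.12 rad and horizontal distance between knob_nose and ring_mark below 0.02 m and value of joint rocker below 0.15 rad), for 0.3 s.
2. the rocker's raised end is pressed fully down (value of joint rocker above 0.31 rad), for 0.2 s.
At the end, for the whole second after the job is handed in: The inner knob's nose is in line with the outer ring's mark within 0.12 rad (7 degrees), the ring's mark is within 5 mm of where it was (0.125 rad), the rocker stands fully on (over 0.31 of 0.36 rad), the pan is within 15 mm and the mill and shaker within 30 mm of where they stood (angle between the x axis of knob_nose and the x axis of ring_mark, either way round below 0.12 rad and horizontal distance between knob_nose and ring_mark below 0.02 m and distance of ring_mark from where it was at the start of the episode below 0.005 m and value of joint rocker above 0.31 rad and distance of pan from where it was at the start of the episode below 0.015 m and distance of each of pepper_mill, dark_shaker from where it was at the start of the episode below 0.03 m); the robot touches nothing.
It fails at once if the outer ring is turned: its mark moves more than 5 mm (distance of ring_mark from where it was at the start of the episode above 0.005 m).
It fails at once if the pan is shoved more than 15 mm (distance of pan from where it was at the start of the episode above 0.015 m).
It fails at once if the mill or the shaker is shoved more than 30 mm or toppled (distance of any of pepper_mill, dark_shaker from where it was at the start of the episode above 0.03 m or angle between any of pepper_mill, dark_shaker's own z axis and vertical above 0.5 rad).
It also fails if it takes over 51 s, if anything falls off the work surface, if the arm or the gripper's body presses on something with over 40 N, if the wrist force passes 120 N, or if a joint passes its speed limit or range.

ROBOT

A 6-joint arm with a two-finger parallel gripper is mounted at the origin on a cart in front of the work surface, level with it; the furniture and walls round the work are solid. World frame = base frame: x ahead of the robot, y to its left, z up, the work surface at z = 0. Lengths are in m, angles in degrees, forces in N, time in s.
With the tool pointing down it reaches from about 0.25 to 0.8 m from the base axis. Payload 3.9 kg.
Tool frame: the origin (TCP) lies midway between the tips of the shut fingers; the grasp point (between the pads) lies 19 mm behind it; z points along the fingers, y is the line along which they close (so a half turn about z gives the same grasp; the last joint's range is limited). The gripper opens to 85 mm and grips with 20 to 120 N. Pads are 22 mm wide; open, the fingers measure 114 mm over their backs; the gripper's body (76 mm by 85 mm) begins 54 mm behind the grasp point. The pads swing forward as they close: fully open they stand 13 mm farther back than shut.
Start: joints at [-69.557, 14.897, -7.913, 67.191, 0, 90], TCP at [0.183, -0.492, 0.231] pointing down, gripper open.
Joint ranges: [-159.42, 159.42], [-47.68, 98.78], [-73.54, 78.23], [-108.79, 121.32], [-90, 84.71], [-180, 180]. Speed limits (degrees/s): [147.25, 147.25, 180, 180, 180, 180].

INTERFACE

Orientations are given as [roll, pitch, yaw] about the fixed x, y, z axes, in that order (R = Rz(yaw) Ry(pitch) Rx(roll)).
In Python, from bench import r, eyes gives the robot as it stands (r), with the cameras (eyes).
- The arm moves only by the tool drive_effector, called after "Emit:" as name([rows], argument=value, ...), one row to a line, values as JSON. Schema: {"type":"object","properties":{"deltas":{"type":"array","items":{"type":"array","items":{"type":"array","items":{"type":"number"},"minItems":6,"maxItems":6},"minItems":1,"maxItems":20},"minItems":1,"maxItems":1},"aperture":{"type":"number"},"clamp_n":{"type":"number"},"only":{"type":"string"},"quiet":{"type":"boolean"},"lines":{"type":"string"}},"required":["deltas"],"additionalProperties":false}. deltas is a list that holds a single list of rows (three levels of brackets), with 1 to 20 rows, each of 6 numbers: dx, dy, dz in shares of the most that a row can go, 1 being 62.5 mm, then a rotation vector rx, ry, rz in fractions of the full range, 1 being pi rad; each row shifts and turns the commanded pose from where the row before left it, along the tool's axes as they then stand; what a row does not reach is not made up. A row lasts 1/8 s, in which the tool goes at most 0.0625 m and 10.7 degrees, less where a joint would pass 70% of its speed; a pose out of reach is approached as far as the arm can. aperture is the finger opening in m, set as the call begins (left out keeps the last). The fingers move at their own pace and stop on an object; clamp_n is the grip in N (left out, the last holds). Time passes only in rows, so rows that do not move let the fingers close. The tool returns the time, the measured TCP pose, the force, the opening and the grip force at its end. only (a regular expression) keeps the lines of the reply that match it, lines (a string "A,B") keeps lines A to B, and quiet returns only ok. No shift or turn number may pass 1 either way. Input that does not fit is refused with a message, and nothing moves.
- r.state(): the state, without advancing time (a new reading comes with each control period).
- eyes.snapshot(name): name is "scene" or "top" or "wrist"; returns the picture (480x640x3 uint8, red, green, blue); there is no depth.
- eyes.calibration(name): a dict with "fx", "fy", "cx", "cy" (pixels), "R" (3x3) and "t" (3): a world point X has camera coordinates R X + t. Camera axes: x right, y down, z forward; pixel columns grow to the right and rows downward; lengths in m; the calibration is good to about 2 mm. The wrist camera is an equidistant fisheye: a pixel r from the principal point sees the ray r / f radians off the axis. A picture is of the moment at which its call begins: read the wrist's pose just before it. calibration takes no time and is no camera call; for the wrist camera it gives the pose at the moment of the call.
- r.finish_job(): hands the job in; it is judged then, once.
The state is a dict: "time": time; "joints": joint angles; "qd": joint speeds; "joint_efforts": joint torques, N m; "position": TCP position; "orientation": TCP orientation; "wrist_force": force on the tool from outside, world axes, zero at the start; "wrist_torque": the same for the moment, N m; "gripper_width": finger opening in m; "grip_force": force on a finger pad.
Only numpy, scipy, OpenCV 4.12 (cv2) and the standard library are available. Lean on these libraries where they do the work, as an engineer would, in place of code of your own. Each camera call takes 0.05 s, during which the arm holds its last target. There are 200 camera calls.

## Working session

There is one attempt and no reset: what is moved stays moved. The work goes in short steps, Python scripts to look and compute and a tool call to move; the robot and the scene stay as the last step left them, time stands still between calls to the robot, and variables do not carry over. Pictures are saved under pics/ and viewed, at most 10 in all, crops included, and the job is handed in when it is done.

```bash
ls; mkdir -p pics
```

Run:
```python
from bench import r, eyes
import cv2
for n in ("top","scene"):
    cv2.imwrite(f"pics/{n}0.png",eyes.snapshot(n)[:,:,::-1])
    print(eyes.calibration(n))
print(r.state())
```

```text
bench.py
pics
{'fx': 548.7886565568618, 'fy': 548.7886565568618, 'cx': 314.24495524522115, 'cy': 229.76579327307218, 'R': array([[ 0.01088977, -0.99990514,  0.00843335],
       [-0.99329911, -0.01178749, -0.11496924],
       [ 0.11505775, -0.00712485, -0.99333325]]), 't': array([0.02086412, 0.62220248, 1.13461003])}
{'fx': 462.4595954172262, 'fy': 462.4595954172262, 'cx': 316.39475992297724, 'cy': 240.31167911489533, 'R': array([[-0.56826607, -0.82256728, -0.02137153],
       [-0.50808216,  0.37119898, -0.77721544],
       [ 0.64724508, -0.43080667, -0.62887155]]), 't': array([0.38591312, 0.39707767, 0.5296742 ])}
{'time': 0.1, 'joints': array([-6.95576085e+01,  1.49331558e+01, -7.97908387e+00,  6.71913026e+01,
        1.89012482e-04,  9.00026270e+01]), 'qd': array([ 0.0743882 ,  0.05183666,  0.14529988, -0.13433747, -0.02244339,
        0.00871681]), 'joint_efforts': array([ 9.04953663e-05, -4.06508446e+01,  2.54527742e+01,  1.01273079e-02,
        1.15899620e-04, -1.80833098e-05]), 'position': array([ 0.18314623, -0.49134931,  0.23053256]), 'orientation': array([-1.79896458e+02, -1.84264722e-04,  2.04397641e+01]), 'wrist_force': array([-0.46242256,  0.35490879,  0.02147538]), 'wrist_torque': array([-0.00763454,  0.02144638,  0.04356954]), 'grip_force': 0.0, 'gripper_width': 0.0850473156552112}
```

View pics/top0.png

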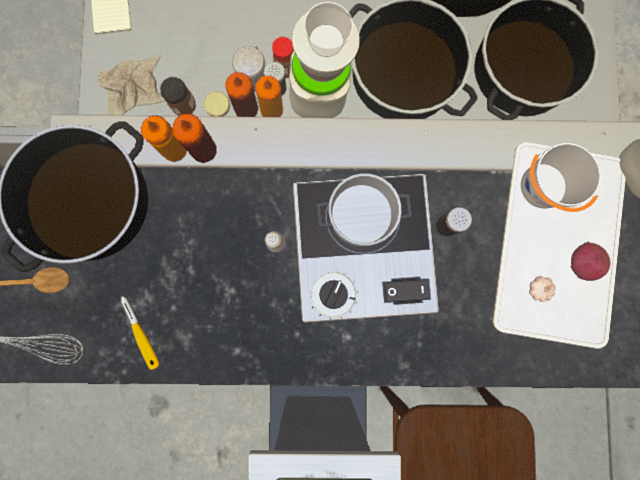

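View pics/scene0.png

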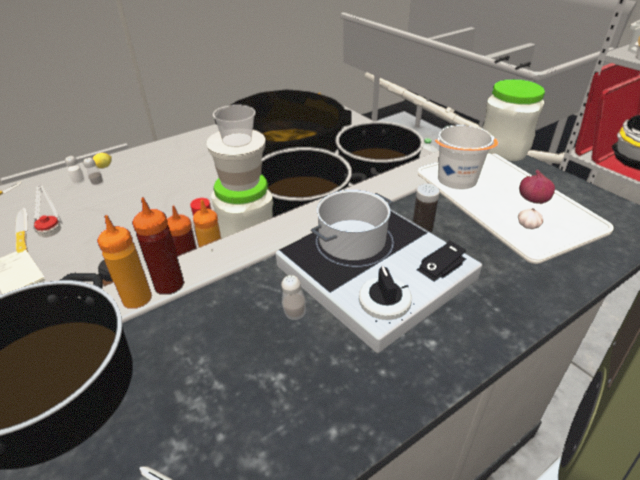

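Top view: hob corners at about (295,184), (426,175), (437,311), (303,321). Control is at about (334,294) and rocker at (407,291), with its circle at the left end and bar at the right. I'll zoom in on the front strip.

Create h.py:
```python
import numpy as np
def back(c,u,v,z):
    d=c["R"].T@np.array([(u-c["cx"])/c["fx"],(v-c["cy"])/c["fy"],1]); o=-c["R"].T@c["t"]
    return o+d*(z-o[2])/d[2]
def proj(c,X):
    p=c["R"]@np.asarray(X)+c["t"]; return np.array([c["cx"]+c["fx"]*p[0]/p[2],c["cy"]+c["fy"]*p[1]/p[2]])
```

Run:
```python
import cv2,numpy as np
from bench import r, eyes
from h import *
c=eyes.calibration("top")
P=np.array([back(c,u,v,.05) for u,v in [(295,184),(426,175),(437,311),(303,321)]])
print(P, P.mean(0))
m=np.array([[.148,.143],[.148,-.143],[-.148,-.143],[-.148,.143]])
q=P[:,:2]-P[:,:2].mean(0)
print("yaw",np.degrees(np.arctan2((m[:,0]*q[:,1]-m[:,1]*q[:,0]).sum(),(m*q).sum())),np.linalg.norm(q,axis=1))
a=cv2.imread("pics/top0.png")[262:327,295:445]
cv2.imwrite("pics/c1.png",cv2.resize(a,None,fx=5,fy=5,interpolation=cv2.INTER_CUBIC))
```

```text
[[ 0.71776154  0.07003412  0.05      ]
 [ 0.74081044 -0.20926516  0.05      ]
 [ 0.45362226 -0.22851899  0.05      ]
 [ 0.4302178   0.04921356  0.05      ]] [ 0.58560301 -0.07963412  0.05      ]
yaw 4.365295268562142 [0.19966586 0.20222155 0.19896136 0.20185709]
```

View pics/c1.png

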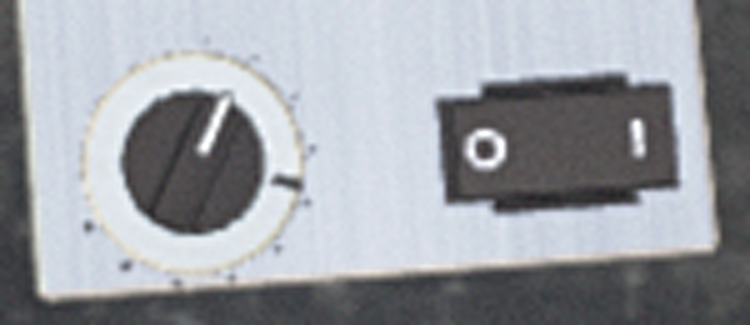

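The crop shows the ring centred at about (192,162), its mark at (288,182), and the white nose line from (203,153) to (229,95). The rocker's circle is at (485,149) and its bar at (637,138). Next I'll estimate the axis and angles.

Run:
```python
from bench import r, eyes
from h import *
c=eyes.calibration("top")
f=lambda x,y,z: back(c,295+(x+.5)/5-.5,262+(y+.5)/5-.5,z)
A=f(192,162,.068); M=f(288,182,.071); N1=f(229,95,.108);N0=f(203,153,.108)
print("axis",A,"disc",f(193,162,.072),"mark",M,np.linalg.norm((M-A)[:2]),"nose",N1,N0,np.linalg.norm((N1-A)[:2]))
y=np.radians(4.365);H=np.array([.5856,-.0796])
w=lambda a,b:H+[a*np.cos(y)-b*np.sin(y),a*np.sin(y)+b*np.cos(y)]
print("axis via hob",w(-.095,.075),"rocker",w(-.098,-.078),"press",w(-.098,-.114))
ang=lambda d:np.degrees(np.arctan2(d[1],d[0]))
print("mark",ang(M-A),"nose line",ang(N1-N0),"nose-axis",ang(N1-A))
print("circle",f(485,149,.065),"bar",f(637,138,.074))
```

```text
axis [ 0.48632472 -0.01164995  0.068     ] disc [ 0.48633247 -0.01188831  0.072     ] mark [ 0.478649   -0.05075704  0.071     ] 0.03985324537880409 nose [ 0.51286682 -0.02442518  0.108     ] [ 0.48993577 -0.01427526  0.108     ] 0.029456567410114484
axis via hob [ 0.48516731 -0.01204799] rocker [ 0.49382083 -0.16483253] press [ 0.49656079 -0.20072811]
mark -101.1045414314323 nose line -23.875515832080733 nose-axis -25.702419460980785
circle [ 0.49293912 -0.13218855  0.065     ] bar [ 0.49803365 -0.19297643  0.074     ]
```

Mark at -101.1°, nose at about -24.5°, radii check out (39.9 and 29.5 mm), and the axis is at about (0.486, -0.012). The knob needs about 76.5° clockwise. I'll move above it and turn the tool to yaw 155.6.

Careful with the scale: shifts go in shares of 62.5 mm and turns go in shares of pi rad. That gives: 0.0376 m is 0.6016, -0.0286 m is -0.4576.

Emit:
drive_effector([
  [[0.6016,-0.4576,0.048,0,0,0],[0.6016,-0.4576,0.048,0,0,0],[0.6016,-0.4576,0.048,0,0,0],[0.6016,-0.4576,0.048,0,0,0],[0.6016,-0.4576,0.048,0,0,0],[0.6016,-0.4576,0.048,0,0,0],[0.6016,-0.4576,0.048,0,0,0],[0.6016,-0.4576,0.048,0,0,0],[0.6016,-0.4576,0.048,0,0,0],[0.6016,-0.4576,0.048,0,0,0],[0.6016,-0.4576,0.048,0,0,0],[0.6016,-0.4576,0.048,0,0,0]],
], aperture=0.06)

```text
time: 1.6
position: [0.4867, -0.0113, 0.1949]
orientation: [-180.0, 0.0, 20.5]
wrist_force: [1.1, -0.0, 0.5]
gripper_width: 0.0599
grip_force: 0.0
```

Emit:
drive_effector([
  [[0,0,0,0,0,-0.0578],[0,0,0,0,0,-0.0578],[0,0,0,0,0,-0.0578],[0,0,0,0,0,-0.0578],[0,0,0,0,0,-0.0578],[0,0,0,0,0,-0.0578],[0,0,0,0,0,-0.0578],[0,0,0,0,0,-0.0578],[0,0,0,0,0,-0.0578],[0,0,0,0,0,-0.0578],[0,0,0,0,0,-0.0578],[0,0,0,0,0,-0.0578],[0,0,0,0,0,-0.0578],[0,0,0,0,0,0]],
])

```text
time: 3.35
position: [0.4859, -0.0127, 0.1949]
orientation: [-180.0, -0.1, 155.5]
wrist_force: [-0.5, -1.1, -0.7]
gripper_width: 0.0601
grip_force: 0.0
```

Run:
```python
from bench import r, eyes
import cv2
print(r.state()["joints"].round(1),eyes.calibration("wrist"))
cv2.imwrite("pics/w1.png",eyes.snapshot("wrist")[:,:,::-1])
```

```text
[ -1.5  12.3 -17.1  60.7   0.   23. ] {'fx': 371.64829954431775, 'fy': 371.64829954431775, 'cx': 326.0094474866268, 'cy': 244.02177761048688, 'R': array([[ 4.14451268e-01,  9.10071130e-01, -8.27387156e-04],
       [ 8.66385072e-01, -3.94277779e-01,  3.06466866e-01],
       [ 2.78580427e-01, -1.27732417e-01, -9.51880967e-01]]), 't': array([-0.1883114 , -0.45447921,  0.20923417])}
```

View pics/w1.png

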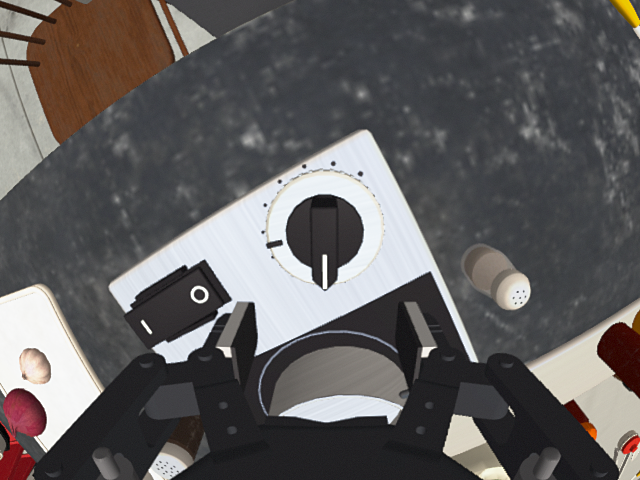

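The wrist view shows the nose tip at about (325,290), with its white line running up to (324.5,256). The ring's mark spans (267,246) to (284,242), the ring is centred near (324,228), and the rocker's bar is at (146,327). I'll work out the angles from this view.

Add to h.py:
```python
def wback(c,u,v,z):
    x,y=u-c["cx"],v-c["cy"]; q=np.hypot(x,y); t=q/c["fx"]
    d=c["R"].T@np.array([np.sin(t)*x/q,np.sin(t)*y/q,np.cos(t)]); o=-c["R"].T@c["t"]
    return o+d*(z-o[2])/d[2]
ang=lambda d:np.degrees(np.arctan2(d[1],d[0]))
```

Run:
```python
from bench import r, eyes
from h import *
import cv2
c=eyes.calibration("wrist")
E_=np.array([wback(c,u,v,.068) for u,v in [(264.5,229),(384,229),(324,170),(324,287)]])
A=E_.mean(0);A2=np.array([(E_[0]+E_[1])/2,(E_[2]+E_[3])/2])
print("axis",A,A2.round(4),np.linalg.norm(E_[0]-E_[1]),np.linalg.norm(E_[2]-E_[3]))
m0=wback(c,267,246,.071);m1=wback(c,284,242,.071)
A=np.array([.4862,-.0122,0])
n0=wback(c,324.5,256,.108);n1=wback(c,325,290,.108)
print("mark",ang(m0-m1),ang((m0+m1)/2-A),"nose",ang(n1-n0),ang(n1-A),np.linalg.norm((n1-A)[:2]),n1)
print("bar",wback(c,146,327,.074),"circ",wback(c,200,294,.060))
```

```text
axis [ 0.48197673 -0.01406863  0.068     ] [[ 0.4812 -0.0136  0.068 ]
 [ 0.4827 -0.0145  0.068 ]] 0.09097801092211988 0.09256357678915958
mark -100.94079893985247 -104.57039505638589 nose -23.82999812690804 -29.944443783487966 0.0282529044514678 [ 0.51068142 -0.02630272  0.108     ]
bar [ 0.49507903 -0.19638933  0.074     ] circ [ 0.49113748 -0.13621892  0.06      ]
```

Both views agree: nose at -23.9°, mark at -101.0°, so a turn of about 77°. The axis estimates differ by 4 mm but straddle the present TCP. I'll descend and grip.

Converted, 0.019 m is 0.304, 0.018 m is 0.288.

Emit:
drive_effector([
  [[0,0,0.304,0,0,0],[0,0,0.304,0,0,0],[0,0,0.304,0,0,0],[0,0,0.304,0,0,0],[0,0,0.304,0,0,0],[0,0,0.288,0,0,0],[0,0,0,0,0,0]],
], aperture=0.06)

```text
time: 4.28
position: [0.4848, -0.0127, 0.0811]
orientation: [-179.9, -0.2, 155.5]
wrist_force: [0.3, -0.4, 1.0]
gripper_width: 0.06
grip_force: 0.0
```

Emit:
drive_effector([
  [[0,0,0,0,0,0],[0,0,0,0,0,0],[0,0,0,0,0,0],[0,0,0,0,0,0],[0,0,0,0,0,0],[0,0,0,0,0,0]],
], aperture=0.005, clamp_n=25)

```text
time: 5.03
position: [0.4864, -0.0143, 0.0834]
orientation: [-179.8, 0.1, 155.6]
wrist_force: [-2.2, -4.5, 4.8]
gripper_width: 0.0176
grip_force: 28.7
```

Converted, 7.7 degrees / 180 = 0.0428.

Emit:
drive_effector([
  [[0,0,0,0,0,0.0428],[0,0,0,0,0,0.0428],[0,0,0,0,0,0.0428],[0,0,0,0,0,0.0428],[0,0,0,0,0,0.0428],[0,0,0,0,0,0.0428],[0,0,0,0,0,0.0428],[0,0,0,0,0,0.0428],[0,0,0,0,0,0.0428],[0,0,0,0,0,0.0428],[0,0,0,0,0,0],[0,0,0,0,0,0]],
])

```text
time: 6.52
position: [0.4837, -0.0157, 0.0833]
orientation: [-179.9, 0.4, 78.5]
wrist_force: [-8.1, -8.6, 11.1]
gripper_width: 0.0175
grip_force: 29.5
```

Run:
```python
from bench import r, eyes
import cv2
print(r.state()["joints"].round(1))
cv2.imwrite("pics/w2.png",eyes.snapshot("wrist")[:,:,::-1])
```

```text
[ -1.6  17.7 -28.   44.5  -0.4  99.9]
```

View pics/w2.png

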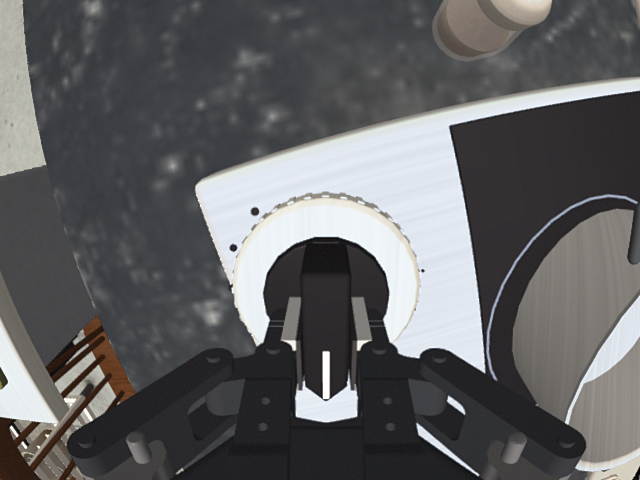

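The bar is held squarely, with its nose at (326,398) pointing toward the camera's lower edge. The mark is hidden behind the fingers. I'll release, lift and check.

Emit:
drive_effector([
  [[0,0,0,0,0,0],[0,0,0,0,0,0],[0,0,0,0,0,0],[0,0,0,0,0,0]],
], aperture=0.05)

```text
time: 7.08
position: [0.4865, -0.0125, 0.0823]
orientation: [180.0, -0.0, 78.7]
wrist_force: [-0.2, 0.6, -0.7]
gripper_width: 0.0499
grip_force: 0.0
```

Emit:
drive_effector([
  [[0,0,-0.32,0,0,0],[0,0,-0.32,0,0,0],[0,0,-0.32,0,0,0],[0,0,-0.32,0,0,0],[0,0,-0.32,0,0,0],[0,0,-0.32,0,0,0],[0,0,0,0,0,0]],
])

```text
time: 7.95
position: [0.4876, -0.0127, 0.2036]
orientation: [179.8, -0.0, 78.7]
wrist_force: [1.0, -0.5, -0.2]
gripper_width: 0.0498
grip_force: 0.0
```

Run:
```python
from bench import r, eyes
import cv2
print(eyes.calibration("wrist"))
w=eyes.snapshot("wrist")
cv2.imwrite("pics/w3.png",cv2.resize(w[140:340,210:450,::-1],None,fx=3,fy=3,interpolation=cv2.INTER_CUBIC))
```

```text
{'fx': 371.64829954431775, 'fy': 371.64829954431775, 'cx': 326.0094474866268, 'cy': 244.02177761048688, 'R': array([[ 0.98042304, -0.19687546,  0.0032737 ],
       [-0.18835413, -0.93288256,  0.30700626],
       [-0.05738802, -0.30161262, -0.95170187]]), 't': array([-0.48051452,  0.04728795,  0.37809756])}
```

View pics/w3.png

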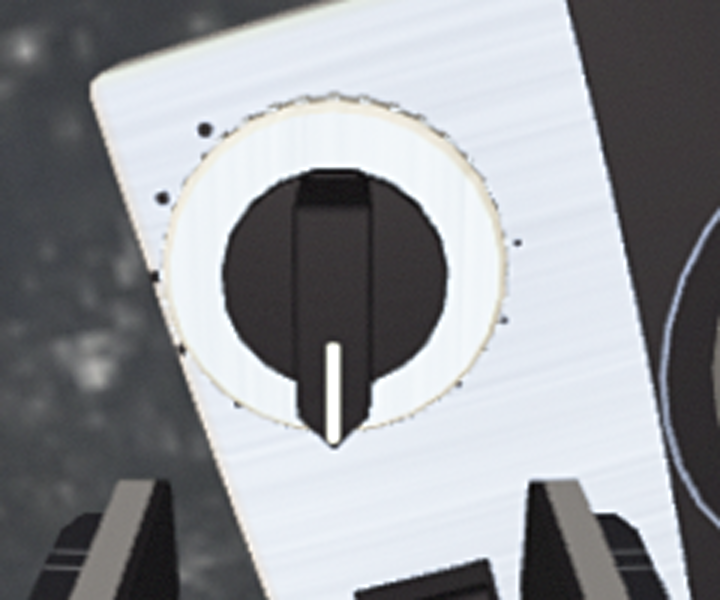

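The mark is hidden under the nose in line with it, as it should be. The release pose puts the axis at (0.4865, -0.0125), so the press point is about (0.4975, -0.200). I'll shut the fingers and go above it, then check alignment with the top camera before pressing.

Converted, -0.0303 m is -0.4848, 0.0077 m is 0.1232.

Emit:
drive_effector([
  [[-0.4848,0.1232,0,0,0,0],[-0.4848,0.1232,0,0,0,0],[-0.4848,0.1232,0,0,0,0],[-0.4848,0.1232,0,0,0,0],[-0.4848,0.1232,0,0,0,0],[-0.4848,0.1232,0,0,0,0],[0,0,0,0,0,0],[0,0,0,0,0,0]],
], aperture=0, clamp_n=20)

```text
time: 9.0
position: [0.495, -0.1994, 0.2012]
orientation: [-179.9, -0.1, 78.6]
wrist_force: [0.0, -0.1, -0.5]
gripper_width: 0.0001
grip_force: 0.0
```

Run:
```python
from bench import r, eyes
import cv2,numpy as np
a=cv2.resize(eyes.snapshot("top")[262:327,295:395,::-1],None,fx=5,fy=5,interpolation=cv2.INTER_CUBIC)
b=cv2.resize(eyes.snapshot("scene")[255:325,340:440,::-1],None,fx=5,fy=5,interpolation=cv2.INTER_CUBIC)[:250]
b=cv2.resize(eyes.snapshot("scene")[260:314,350:430,::-1],(500,270),interpolation=cv2.INTER_CUBIC)
cv2.imwrite("pics/c2.png",np.vstack([a,b]))
```

```text
(no output)
```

View pics/c2.png

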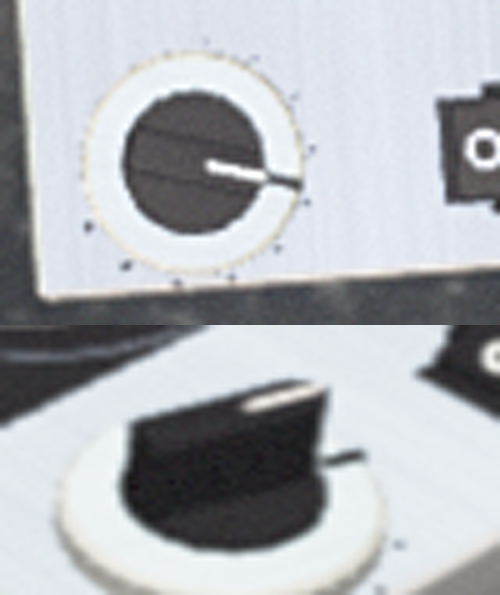

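The white line at (207,165) to (265,178) runs straight into the mark at (288,183), and the mark hasn't moved. Now I'll press the rocker.

Converted, 0.02 m is 0.32, 0.0015 m is 0.024.

Emit:
drive_effector([
  [[0,0.024,0.32,0,0,0],[0,0,0.32,0,0,0],[0,0,0.32,0,0,0],[0,0,0.32,0,0,0],[0,0,0.32,0,0,0],[0,0,0.32,0,0,0],[0,0,0,0,0,0]],
])

```text
time: 10.02
position: [0.4958, -0.199, 0.081]
orientation: [-179.8, -0.0, 78.7]
wrist_force: [0.0, 0.8, -0.1]
gripper_width: 0.0001
grip_force: 0.0
```

Emit:
drive_effector([
  [[0,0,0.064,0,0,0],[0,0,0.064,0,0,0],[0,0,0.064,0,0,0],[0,0,0.064,0,0,0],[0,0,0.032,0,0,0],[0,0,0,0,0,0]],
])

```text
time: 10.78
position: [0.4977, -0.2006, 0.0644]
orientation: [180.0, 0.0, 78.6]
wrist_force: [0.7, -2.6, 2.0]
gripper_width: -0.0003
grip_force: 1.1
```

Converted, 0.002 m is 0.032.

Emit:
drive_effector([
  [[0,0,0.032,0,0,0],[0,0,0.032,0,0,0],[0,0,0.032,0,0,0],[0,0,0,0,0,0],[0,0,0,0,0,0]],
])

```text
time: 11.4
position: [0.498, -0.2007, 0.0619]
orientation: [179.8, 0.0, 78.6]
wrist_force: [-5.7, 0.1, 27.1]
gripper_width: 0.0003
grip_force: 13.5
```

27 N: it's against the stop. Lift clear and check.

Converted, -0.05 m is -0.8, -0.04 m is -0.64.

Emit:
drive_effector([
  [[0,0,-0.32,0,0,0],[0,0,-0.48,0,0,0],[0,0,-0.48,0,0,0],[0,0,-0.48,0,0,0],[0,0,-0.48,0,0,0],[-0.8,-0.32,-0.32,0,0,0],[-0.8,-0.64,0,0,0,0],[-0.8,-0.64,0,0,0,0],[-0.8,-0.64,0,0,0,0],[0,0,0,0,0,0],[0,0,0,0,0,0]],
])

```text
time: 12.78
position: [0.3239, -0.365, 0.2177]
orientation: [-180.0, -0.1, 78.6]
wrist_force: [-0.0, -0.0, 0.8]
gripper_width: 0.0002
grip_force: 0.0
```

Run:
```python
from bench import r, eyes
import cv2,numpy as np
a=cv2.resize(eyes.snapshot("top")[170:327,260:480,::-1],(700,500),interpolation=cv2.INTER_CUBIC)
b=cv2.resize(eyes.snapshot("scene")[230:325,260:500,::-1],(700,277),interpolation=cv2.INTER_CUBIC)
cv2.imwrite("pics/c3.png",np.vstack([cv2.resize(a,(500,357)),cv2.resize(b,(500,198))]))
```

```text
(no output)
```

View pics/c3.png

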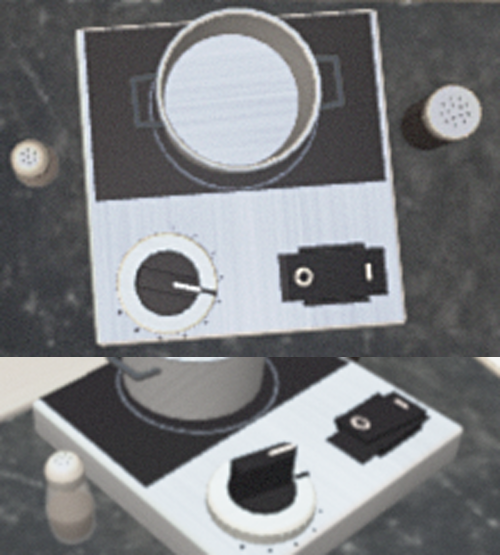

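The left end of the rocker (circle) is now up and the right end down. The nose meets the mark, and the pan, mill and shaker are where they were.

```bash
python3 -c "
from bench import r, eyes
print(r.finish_job())"
```

```text
the job is handed in; nothing more can be done
None
```

I handed the job in at about 13 s of the 51 s allowed: the inner knob is turned about 77° clockwise so its nose meets the ring's mark, and the rocker is pressed to its stop (27 N). The last pictures show the ring, pan, mill and shaker where they stood; the hand-in returned no verdict.

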